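Drop the twisted cover home in the cube mould

TASK

One of the three square steel covers on the cube mould was put on twisted, so it rests on the rim instead of in its cell. Turn it by its handle, pressing lightly, until it drops into its cell and lies fully home like the other two, then let go. Leave the other two covers where they are.

Things in the scene. Friction and masses are not known exactly. Their poses are not given: they have to be found in the camera images.
- cover_a_grip (a point): Handle centre of the twisted cover, resting flat on the rim over any one cell. Steel, loose, 0.25-0.5 kg: square plate 51x51x18 mm (sides along point x, y), on it an upright bar handle 32 long (x), 14 thick (y), 46 mm tall. Site on the middle axis, 41 mm above the underside, z up. Starts 31-59 deg from square; drops in within about 10 deg of square, any of 4 ways round; sinks 18 mm.
- cover_b_grip (a point): Centre of the handle of another cover of the same make, already home in its cell, 18 mm lower than the twisted one, handle across the row of cells. Leave it where it is.
- cover_c_grip (a point): Centre of the handle of the third cover, of the same make, already home in its cell, 18 mm lower than the twisted one, handle across the row of cells. Leave it where it is.
- mould: Dark steel mould fixed on the bench; origin mid-underside, z up, y along its row of three square cells. Block 100 (x) by 270 mm (y), rim 50 mm above the origin; foot plate 130x300x12 mm. Cells 60x60 mm, sides along x and y, 18 mm deep with solid floor (a cover that is home is flush with the rim), centres at x = 0, y = -85, 0, +85 mm.
Not all that is in view belongs to the job. Leave any purple look-alike of the part that bears cover_a_grip alone.

How it is judged:
At the end, for the whole second after the job is handed in: The twisted cover lies flat (within 6 degrees) in its cell, its height within 4 mm of fully home and its middle within 12 mm of the row's centre line, and the other two covers are within 15 mm of where they were (z of cover_a_grip in the frame of mould between 0.069 and 0.077 m and x of cover_a_grip in the frame of mould between -0.012 and 0.012 m and angle between cover_a_grip's own z axis and vertical below 0.1 rad and distance of each of cover_b_grip, cover_c_grip from where it was at the start of the episode below 0.015 m); the robot touches nothing.
It fails at once if one of the covers that were already home is pulled out or shifted by more than 15 mm (distance of any of cover_b_grip, cover_c_grip from where it was at the start of the episode above 0.015 m).
It also fails if it takes over 40 s, if anything falls off the work surface, if the arm or the gripper's body presses on something with over 40 N, if the wrist force passes 120 N, or if a joint passes its speed limit or range.

ROBOT

A 6-joint arm with a two-finger parallel gripper is mounted at the origin on the work surface. World frame = base frame: x ahead of the robot, y to its left, z up, the work surface at z = 0. Lengths are in m, angles in rad, forces in N, time in s.
With the tool pointing down it reaches from about 0.25 to 0.8 m from the base axis. Payload 3.9 kg.
Tool frame: the origin (TCP) lies at the very end of the fingers, on their centre line; the grasp point (between the pads) lies 19 mm behind it (arm.grasp_offset is the distance from the TCP to the grasp point, in m); z points along the fingers, y is the direction in which the jaws open and shut (so a half turn about z gives the same grasp; the last joint's range is limited). The gripper opens to 85 mm and grips with 20 to 120 N. Pads are 22 mm wide; open, the fingers measure 114 mm over their backs; the gripper's body (76 mm by 85 mm) begins 54 mm behind the grasp point. The pads swing forward as they close: fully open they stand 13 mm farther back than shut.
Start: joints at [1.166, 0.26, -0.138, 1.173, 0, 1.571], TCP at [0.207, 0.483, 0.231] pointing down, gripper open.
Joint ranges: [-2.78, 2.78], [-0.83, 1.72], [-1.28, 1.37], [-1.9, 2.12], [-1.57, 1.48], [-3.14, 3.14]. Speed limits (rad/s): [2.57, 2.57, 3.14, 3.14, 3.14, 3.14].

INTERFACE

Orientations are given as a 3x3 rotation matrix whose columns are the frame's x, y, z axes.
In Python, from plant import arm gives the robot as it stands. The module is installed in compiled form; this text tells all that it offers.
- The arm moves only by the tool drive_tool, never from a script. Its argument "increments" is text: rows parted by semicolons, each of 7 numbers parted by spaces: the shift along the world's x, y, z in mm, then the turn, a rotation vector about the world's x, y, z in rad, then the gripper command: -1 is fully open, 1 is shut, values between are in proportion. In form: dx dy dz wx wy wz fingers; .... A call has 1 to 10 rows; each row shifts and turns the commanded pose from where the row before left it; what a row does not reach is not made up. A row lasts 1/8 s, in which the tool goes at most 62.5 mm and 10.7 degrees, less where a joint would pass 70% of its speed; a pose out of reach is approached as far as the arm can. A call is refused whole if a number of a shift passes 62.5 or a number of a turn 0.188, either way. A call with a gripper value outside its range is refused whole. The fingers move at their own pace and stop on an object; the grip force is fixed at half the most. Time passes only in rows, so rows that do not move let the fingers close. It gives the time, the measured TCP pose, the force and the opening at its end, in the units of the state.
- arm.state(): the state, without advancing time (a new reading comes with each control period).
- arm.grab_frame(name): name is "scene" or "top"; returns a dict with "pixels" (480x640x3 uint8, blue, green, red), "range_z" (480x640 float32, m along the optical axis (not along the pixel's ray), 0 where there is no reading), "intrinsics" (3x3 intrinsics, pixels), "dist_coeffs" ([k1, k2, p1, p2, k3] as OpenCV has them; the pictures are not rectified), "eye" and "orientation" of the camera in the world. Camera axes: x right, y down, z forward; pixel columns grow to the right and rows downward; lengths in m; the calibration is good to about 2 mm. A picture is of the moment at which its call begins.
- arm.job_done(): hands the job in, once; it reports no verdict.
The state is a dict: "t": time; "joints": joint angles; "dq": joint speeds; "effort": joint torques, N m; "tool_pos": TCP position; "eef_rot": TCP orientation; "wrist_force": force on the tool from outside, world axes, zero at the start; "torque": the same for the moment, N m; "finger_gap": finger opening in m.
Only numpy, scipy, OpenCV 4.12 (cv2) and the standard library are available. Lean on these libraries where they do the work, as an engineer would, in place of code of your own. Each camera call takes 0.05 s, during which the arm holds its last target.

## Working session

There is one attempt and no reset: what is moved stays moved. The work goes in short steps, Python scripts to look and compute and a tool call to move; the robot and the scene stay as the last step left them, time stands still between calls to the robot, and variables do not carry over. Pictures are saved under pics/ and viewed, and the job is handed in when it is done.

Besides the shell and the picture viewer there is one more tool, called as name(argument=value, ...) on one line, values as JSON. drive_tool: Moves the arm, as the interface text tells. Its arguments: {"type":"object","properties":{"increments":{"type":"string"}},"required":["increments"]}

```bash
mkdir -p pics; python3 - <<'E'
from plant import arm
import cv2,numpy as np,pickle
s=arm.state();print({k:np.round(v,3) for k,v in s.items()})
for n in("scene","top"):
    f=arm.grab_frame(n);cv2.imwrite(f"pics/{n}0.png",f["pixels"]);pickle.dump(f,open(f"{n}0.pkl","wb"))
    print(n,f["eye"],f["orientation"],f["intrinsics"],f["dist_coeffs"])
E
```

```text
{'t': np.float64(0.0), 'joints': array([ 1.166,  0.261, -0.139,  1.173, -0.   ,  1.571]), 'dq': array([ 0.001, -0.002,  0.001,  0.   ,  0.001,  0.002]), 'effort': array([ 1.0000e-03, -4.0567e+01,  2.5392e+01,  1.9000e-02,  0.0000e+00,
        0.0000e+00]), 'tool_pos': array([0.206, 0.482, 0.23 ]), 'eef_rot': array([[-0.919,  0.394, -0.001],
       [ 0.394,  0.919, -0.002],
       [-0.   , -0.002, -1.   ]]), 'wrist_force': array([-0.295, -0.388,  0.114]), 'torque': array([-0.003, -0.041, -0.003]), 'finger_gap': np.float64(0.085)}
scene [1.07588751 0.39452108 0.6982128 ] [[-0.58227622  0.56947808 -0.58021472]
 [ 0.81293648  0.4161081  -0.40741666]
 [ 0.00941719 -0.70890674 -0.70523936]] [[576.28726774   0.         315.74128979]
 [  0.         576.28726774 244.47337498]
 [  0.           0.           1.        ]] [0.02681973 0.         0.         0.         0.        ]
top [0.42624425 0.02150066 0.86000483] [[-0.01345824 -0.99226319  0.12342061]
 [-0.99988176  0.0142733   0.00572211]
 [-0.00743946 -0.12332901 -0.99233795]] [[517.88481924   0.         315.96760293]
 [  0.         517.88481924 238.77280857]
 [  0.           0.           1.        ]] [-0.01868139  0.          0.          0.          0.        ]
```

View pics/scene0.png

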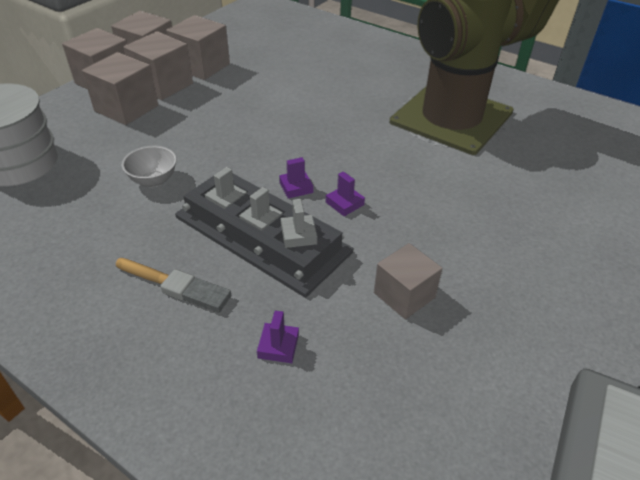

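View pics/top0.png

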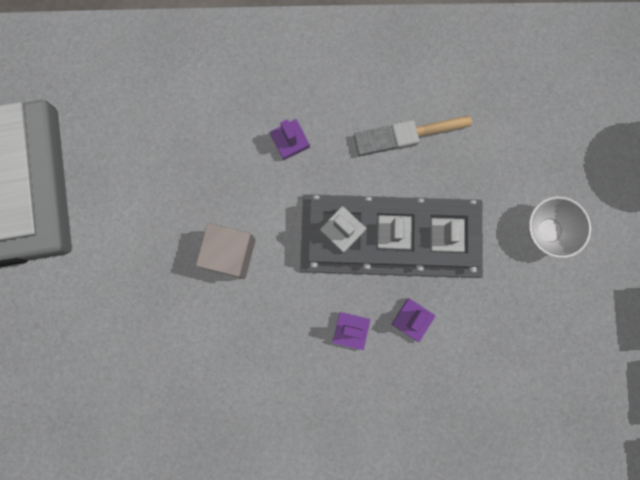

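The top view shows the twisted cover at about (343,230), with the home covers at (395,232) and (449,234). The purple look-alikes lie outside the mould. Next I'll measure with depth.

```bash
cat > h.py <<'E'
import numpy as np,cv2
def cloud(f):
    h,w=f["range_z"].shape
    u,v=np.meshgrid(np.arange(w),np.arange(h))
    p=cv2.undistortPoints(np.stack([u,v],-1).reshape(-1,1,2).astype(np.float64),f["intrinsics"],f["dist_coeffs"]).reshape(h,w,2)
    z=f["range_z"];c=np.stack([p[...,0]*z,p[...,1]*z,z],-1)
    return c@np.array(f["orientation"]).T+np.array(f["eye"])
def rect(p):
    r=cv2.minAreaRect((p[:,:2]*1000).astype(np.float32));return np.round(r[0],1),np.round(r[1],1),round(r[2],1)
E
python3 - <<'E'
import pickle,cv2,numpy as np
from h import *
for n,roi in(("top",(slice(185,285),slice(295,490))),("scene",(slice(160,300),slice(170,360)))):
    f=pickle.load(open(n+"0.pkl","rb"));W=cloud(f)
    c=W[roi].reshape(-1,3);im=f["pixels"][roi].reshape(-1,3).astype(int);ok=f["range_z"][roi].ravel()>0
    hist=np.histogram(c[ok][:,2],bins=np.arange(-.01,.13,.004));print(n,list(zip(np.round(hist[1],3),hist[0])))
    pur=(im.max(1)-im.min(1))>50
    bl=ok&~pur&(c[:,2]>.035)&(c[:,2]<.056); print("rim",rect(c[bl]))
    hi=ok&~pur&(c[:,2]>.075)
    m=np.zeros(ok.shape,np.uint8);m[hi]=255;m=m.reshape(f["pixels"][roi].shape[:2])
    k,l,st,ce=cv2.connectedComponentsWithStats(m)
    for i in range(1,k):
        q=c[(l==i).ravel()]
        if len(q)>15: print("handle",len(q),rect(q),q.mean(0).round(4),q[:,2].max().round(4), 'top',rect(q[q[:,2]>q[:,2].max()-.008]))
    cv2.imwrite(f"pics/{n}0z.png",cv2.resize(f["pixels"][roi],None,fx=4,fy=4,interpolation=cv2.INTER_CUBIC))
E
```

```text
top [(np.float64(-0.01), np.int64(10)), (np.float64(-0.006), np.int64(2070)), (np.float64(-0.002), np.int64(3210)), (np.float64(0.002), np.int64(79)), (np.float64(0.006), np.int64(1195)), (np.float64(0.01), np.int64(1629)), (np.float64(0.014), np.int64(46)), (np.float64(0.018), np.int64(22)), (np.float64(0.022), np.int64(36)), (np.float64(0.026), np.int64(284)), (np.float64(0.03), np.int64(599)), (np.float64(0.034), np.int64(283)), (np.float64(0.038), np.int64(190)), (np.float64(0.042), np.int64(486)), (np.float64(0.046), np.int64(6529)), (np.float64(0.05), np.int64(1015)), (np.float64(0.054), np.int64(39)), (np.float64(0.058), np.int64(24)), (np.float64(0.062), np.int64(325)), (np.float64(0.066), np.int64(525)), (np.float64(0.07), np.int64(23)), (np.float64(0.074), np.int64(38)), (np.float64(0.078), np.int64(38)), (np.float64(0.082), np.int64(26)), (np.float64(0.086), np.int64(39)), (np.float64(0.09), np.int64(186)), (np.float64(0.094), np.int64(242)), (np.float64(0.098), np.int64(8)), (np.float64(0.102), np.int64(9)), (np.float64(0.106), np.int64(15)), (np.float64(0.11), np.int64(1
[... 1650 characters left out ...]
, np.int64(19)), (np.float64(0.106), np.int64(22)), (np.float64(0.11), np.int64(80)), (np.float64(0.114), np.int64(59)), (np.float64(0.118), np.int64(1)), (np.float64(0.122), np.int64(0))]
rim (array([ 484.4, -149.8]), array([379.2, 221.6]), 87.6)
handle 268 (array([ 533. , -180.5]), array([17.2, 32.9]), 84.0) [ 0.5354 -0.1786  0.0889] 0.0988 top (array([ 532.8, -180.7]), array([16.3, 32.7]), 85.3)
handle 284 (array([538.7, -97.1]), array([16.3, 33.5]), 84.6) [ 0.5413 -0.095   0.0891] 0.0986 top (array([538.5, -97. ]), array([14.9, 32.9]), 88.6)
handle 317 (array([542. , -15.6]), array([35.2, 14.4]), 44.8) [ 0.5479 -0.011   0.1022] 0.118 top (array([541.8, -15.8]), array([34.6, 14.3]), 44.8)
```

View pics/top0z.png

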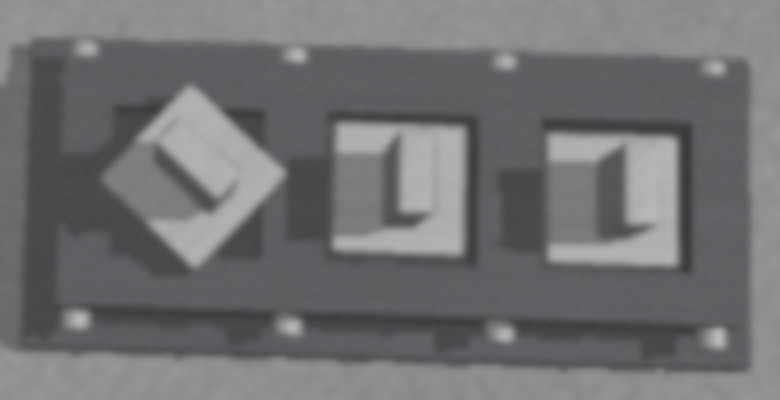

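View pics/scene0z.png

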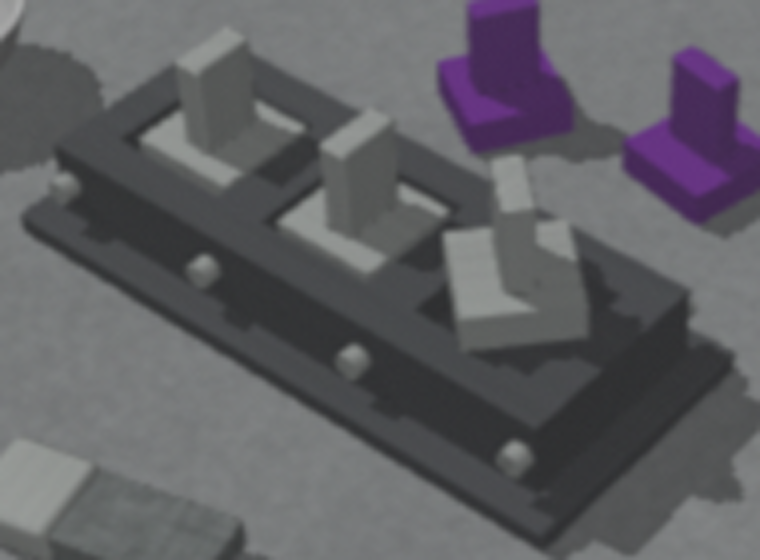

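```bash
python3 - <<'E'
import pickle,cv2,numpy as np
from h import *
for n in("top","scene"):
    f=pickle.load(open(n+"0.pkl","rb"));W=cloud(f);im=f["pixels"].astype(int)
    c=W.reshape(-1,3);g=im.mean(2).ravel();pur=((im.max(2)-im.min(2))>40).ravel()
    near=(abs(c[:,0]-.538)<.09)&(abs(c[:,1]+.098)<.17)&~pur
    r=near&(c[:,2]>.0455)&(c[:,2]<.054)
    m=r.reshape(480,640).astype(np.uint8);k,l,st,ce=cv2.connectedComponentsWithStats(m);i=1+st[1:,4].argmax();q=c[(l==i).ravel()]
    print(n,"rim",rect(q),np.median(q[:,2]))
    # yaw-aligned percentiles
    for yaw in(2.6,2.0,3.2):
        a=np.radians(90-yaw);e=np.array([np.cos(a),np.sin(a)]);nn=np.array([e[1],-e[0]])
        s=q[:,:2]@e;t=q[:,:2]@nn
        ctr=(np.percentile(s,.3)+np.percentile(s,99.7))/2*e+(np.percentile(t,.3)+np.percentile(t,99.7))/2*nn
        print(yaw,np.ptp(np.percentile(s,[.3,99.7])),np.ptp(np.percentile(t,[.3,99.7])),ctr)
        d=W[...,2]
    bo=near&(c[:,2]>.006)&(c[:,2]<.056);print("foot",rect(c[bo]))
E
```

```text
top rim (array([537. , -98.7]), array([271. , 100.8]), 87.4) 0.04844720941982955
2.6 0.26960111543173143 0.10002219613024643 [ 0.53692128 -0.09853199]
2.0 0.26977815012559136 0.1013236272285385 [ 0.5369079  -0.09858306]
3.2 0.26952688867271735 0.10107878337422205 [ 0.53686808 -0.09852996]
foot (array([537. , -98.6]), array([300.9, 130.6]), 87.4)
scene rim (array([537.9, -99.3]), array([273.2, 104. ]), 87.1) 0.050045359813106316
2.6 0.2699180599219562 0.10170594008262152 [ 0.53820035 -0.09851967]
2.0 0.27003485920624337 0.10280477805535926 [ 0.53820213 -0.09852336]
3.2 0.2701619060528157 0.10214026662073356 [ 0.53822548 -0.09839578]
foot (array([538.6, -98.9]), array([302.7, 132.6]), 87.7)
```

drive_tool(increments="30 -45 0 0 0 -0.178 -1;30 -45 0 0 0 -0.178 -1;30 -45 0 0 0 -0.178 -1;30 -45 0 0 0 -0.178 -1;30 -45 0 0 0 -0.178 -1;30 -45 0 0 0 -0.178 -1;30 -45 0 0 0 -0.178 -1;30 -45 0 0 0 -0.178 -1;30 -45 0 0 0 -0.178 -1;30 -45 0 0 0 -0.178 -1")

```text
t: 1.35
tool_pos: [0.5073, 0.0309, 0.231]
eef_rot: [[0.581, 0.814, -0.0], [0.814, -0.581, 0.0], [-0.0, -0.001, -1.0]]
wrist_force: [0.3, 0.3, 0.9]
finger_gap: 0.0855
```

drive_tool(increments="34 -46 0 0 0 -0.18 -1;0 0 -50 0 0 0 -1;0 0 -25 0 0 0 -1;0 0 0 0 0 0 -1")

```text
t: 1.85
tool_pos: [0.5384, -0.0136, 0.1538]
eef_rot: [[0.713, 0.701, -0.006], [0.701, -0.713, 0.0], [-0.004, -0.004, -1.0]]
wrist_force: [0.0, -0.0, 1.0]
finger_gap: 0.0856
```

```bash
python3 - <<'E'
from plant import arm
import cv2,numpy as np
s=arm.state();print(s["t"],s["tool_pos"],np.degrees(np.arctan2(s["eef_rot"][1][1],s["eef_rot"][0][1])),s["joints"].round(2) if hasattr(s["joints"],'round') else s["joints"])
f=arm.grab_frame("scene");cv2.imwrite("pics/s1.png",cv2.resize(f["pixels"][60:310,170:420],None,fx=2.3,fy=2.3))
E
```

```text
1.85 [ 0.53841588 -0.01364327  0.15382044] -45.51987534487103 [-0.03  0.33 -0.24  1.   -0.    2.34]
```

View pics/s1.png

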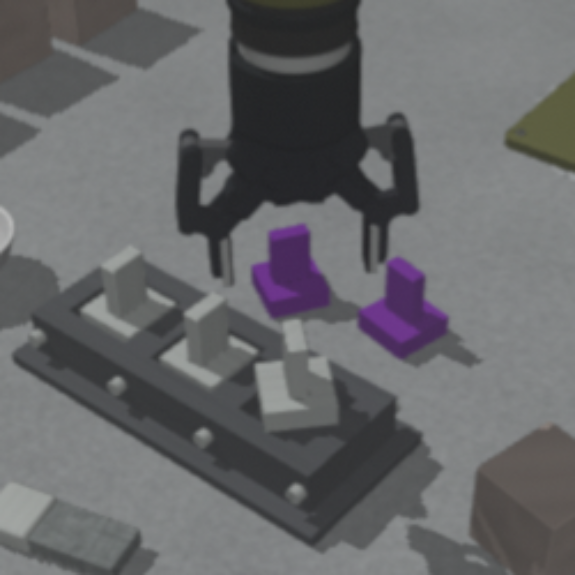

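The open fingers straddle the twisted handle, seen at about (295,355) in the crop, and are clear of the neighbours. I'll descend and close.

drive_tool(increments="2.5 -1.5 -35 0 0 0 -1;0 0 -33 0 0 -0.007 -1;0 0 0 0 0 0 -1;0 0 0 0 0 0 -1")

```text
t: 2.4
tool_pos: [0.5447, -0.0148, 0.0903]
eef_rot: [[0.718, 0.696, 0.003], [0.696, -0.718, -0.0], [0.002, 0.002, -1.0]]
wrist_force: [1.0, -0.0, 0.2]
finger_gap: 0.0856
```

drive_tool(increments="-2.5 -0.5 -6 0 0 0 -1;0 0 0 0 0 0 -1;0 0 0 0 0 0 -1")

```text
t: 2.78
tool_pos: [0.5409, -0.0155, 0.0827]
eef_rot: [[0.718, 0.696, 0.001], [0.696, -0.718, -0.0], [0.0, 0.0, -1.0]]
wrist_force: [-0.3, 0.4, 0.3]
finger_gap: 0.0857
```

drive_tool(increments="0 0 0 0 0 0 1;0 0 0 0 0 0 1;0 0 0 0 0 0 1;0 0 0 0 0 0 1;0 0 0 0 0 0 1;0 0 0 0 0 0 1;0 0 0 0 0 0 1;0 0 0 0 0 0 1")

```text
t: 3.78
tool_pos: [0.5409, -0.0154, 0.0824]
eef_rot: [[0.718, 0.696, 0.0], [0.696, -0.718, 0.0], [0.0, 0.0, -1.0]]
wrist_force: [-0.9, 0.1, 1.7]
finger_gap: 0.0132
```

drive_tool(increments="0 1 0 0 0 0.126 1;0 0.8 0 0 0 0.126 1;0 0 0 0 0 0.126 1;0 0 0 0 0 0.126 1;0 0 0 0 0 0.126 1;0 0 0 0 0 0.126 1;0 0 0 0 0 0 1;0 0 0 0 0 0 1")

```text
t: 4.78
tool_pos: [0.5403, -0.0136, 0.0818]
eef_rot: [[0.047, 0.999, -0.001], [0.999, -0.047, 0.0], [-0.0, -0.001, -1.0]]
wrist_force: [-0.1, 1.4, -2.1]
finger_gap: 0.0132
```

```bash
python3 - <<'E'
from plant import arm
import cv2,numpy as np
s=arm.state();print(s["t"],s["tool_pos"],np.degrees(np.arctan2(s["eef_rot"][1][1],s["eef_rot"][0][1])),s["wrist_force"],s["torque"])
f=arm.grab_frame("scene");cv2.imwrite("pics/s2.png",cv2.resize(f["pixels"][60:310,170:420],None,fx=2.3,fy=2.3))
E
```

```text
4.775 [ 0.54028786 -0.01363394  0.08181074] -2.680797817394862 [-0.06582072  1.39932726 -2.09535604] [-0.037727   -0.03073597  0.00342613]
```

View pics/s2.png

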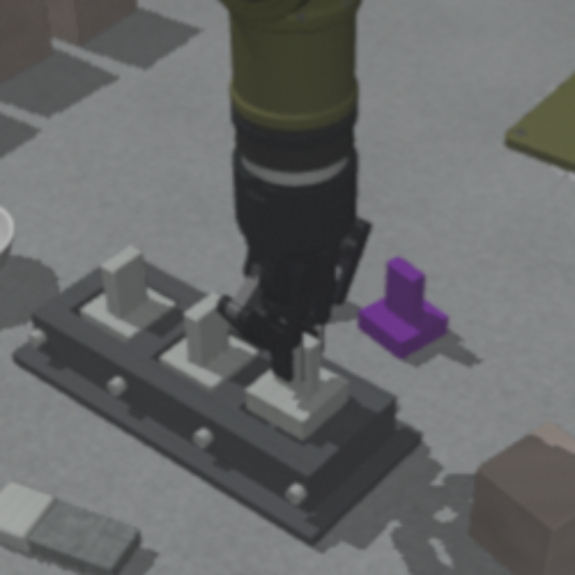

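The cover at about (297,395) is now square to the mould and hangs in the grip (Fz about −2 N). I'll lower it.

drive_tool(increments="0.8 0 -3 0 0 0 1;0 0 -3 0 0 0 1;0 0 0 0 0 0 1")

```text
t: 5.2
tool_pos: [0.5412, -0.0136, 0.0759]
eef_rot: [[0.045, 0.999, -0.001], [0.999, -0.045, 0.0], [0.0, -0.001, -1.0]]
wrist_force: [0.3, 0.3, -2.8]
finger_gap: 0.0133
```

No contact resistance, so it is entering the cell.

drive_tool(increments="0 0 -3 0 0 0 1;0 0 -3 0 0 0 1;0 0 -3 0 0 0 1;0 0 -1 0 0 0 1;0 0 0 0 0 0 1")

```text
t: 5.82
tool_pos: [0.5414, -0.0136, 0.0662]
eef_rot: [[0.045, 0.999, -0.0], [0.999, -0.045, 0.0], [0.0, -0.0, -1.0]]
wrist_force: [-0.2, -0.7, -3.6]
finger_gap: 0.0134
```

drive_tool(increments="0 0 -1 0 0 0 1;0 0 -1 0 0 0 1;0 0 0 0 0 0 1")

```text
t: 6.2
tool_pos: [0.5417, -0.0136, 0.0644]
eef_rot: [[0.045, 0.999, 0.0], [0.999, -0.045, -0.0], [0.0, 0.0, -1.0]]
wrist_force: [0.1, 0.5, -1.2]
finger_gap: 0.0129
```

drive_tool(increments="0 0 -1 0 0 0 1;0 0 0 0 0 0 1")

```text
t: 6.45
tool_pos: [0.5417, -0.0136, 0.0644]
eef_rot: [[0.045, 0.999, 0.001], [0.999, -0.045, -0.0], [0.0, 0.001, -1.0]]
wrist_force: [-2.6, -0.2, 5.7]
finger_gap: 0.0134
```

It has reached the floor after exactly 18.0 mm of travel. I'll release slowly and then rise.

drive_tool(increments="0 0 0.6 0 0 0 0.5;0 0 0 0 0 0 0;0 0 0 0 0 0 -0.5;0 0 0 0 0 0 -1;0 0 0 0 0 0 -1;0 0 0 0 0 0 -1;0 0 0 0 0 0 -1;0 0 0 0 0 0 -1")

```text
t: 7.45
tool_pos: [0.5416, -0.0136, 0.0639]
eef_rot: [[0.045, 0.999, -0.0], [0.999, -0.045, 0.0], [0.0, -0.0, -1.0]]
wrist_force: [0.7, 0.7, -0.6]
finger_gap: 0.0855
```

drive_tool(increments="0 0 10 0 0 0 -1;0 0 30 0 0 0 -1;0 0 50 0 0 0 -1;0 0 50 0 0 0 -1;-50 0 30 0 0 0 -1;-60 0 0 0 0 0 -1;-60 0 0 0 0 0 -1;0 0 0 0 0 0 -1;0 0 0 0 0 0 -1;0 0 0 0 0 0 -1")

```text
t: 8.7
tool_pos: [0.3733, -0.0137, 0.2345]
eef_rot: [[0.045, 0.999, 0.002], [0.999, -0.045, -0.0], [0.0, 0.002, -1.0]]
wrist_force: [0.3, -0.7, -0.8]
finger_gap: 0.0853
```

```bash
python3 - <<'E'
from plant import arm
import cv2,numpy as np
from h import *
for n in("top","scene"):
    f=arm.grab_frame(n);W=cloud(f);im=f["pixels"].astype(int)
    pur=(im.max(2)-im.min(2))>50
    m=(~pur&(W[...,2]>.075)&(W[...,2]<.13)&(abs(W[...,0]-.538)<.05)&(abs(W[...,1]+.098)<.13)).astype(np.uint8)
    k,l,st,ce=cv2.connectedComponentsWithStats(m)
    for i in range(1,k):
        q=W[l==i]
        if len(q)>15: print(n,rect(q),'topz',np.median(q[q[:,2]>q[:,2].max()-.008][:,2]).round(4))
    cv2.imwrite(f"pics/{n}3.png",f["pixels"])
E
```

```text
top (array([537.1, -96.7]), array([13.7, 32.1]), 85.9) topz 0.0942
top (array([542.4, -13.4]), array([30.4, 14.6]), 87.3) topz 0.0941
top (array([ 531.2, -181.2]), array([14.3, 32.2]), 87.6) topz 0.0941
scene (array([ 532.7, -180.9]), array([17. , 33.6]), 88.3) topz 0.0955
scene (array([539. , -97.5]), array([15.5, 34.1]), 87.9) topz 0.0955
scene (array([543.8, -13.9]), array([34.4, 16.3]), 85.8) topz 0.0956
```

View pics/scene3.png

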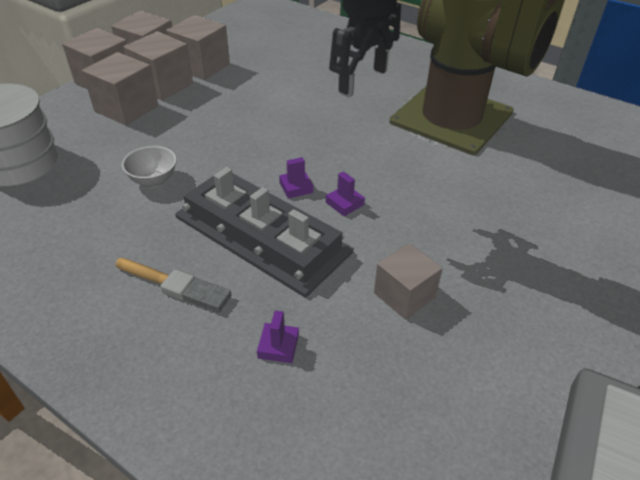

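All three covers lie flush, with the turned one at about (298,235) and the arm well clear. The handle tops are level to within 0.1 mm.

```bash
python3 -c "
from plant import arm
print(arm.job_done())"
```

```text
the job is handed in; nothing more can be done
None
```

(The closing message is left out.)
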